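Seat the formed saddle and hold the hidden bolt head behind the bracket

ROBOT

A 6-joint arm with a two-finger parallel gripper is mounted at the origin on the work surface. World frame = base frame: x ahead of the robot, y to its left, z up, the work surface at z = 0. Lengths are in m, angles in rad, forces in N, time in s.
With the tool pointing down it reaches from about 0.35 to 0.775 m from the base axis. Payload 7.3 kg.
Tool frame: the origin (TCP) lies between the finger pads; the fingertips stand ahead of it and the grasp point (between the pads) lies 6 mm ahead of it (robot.tip_extent is the x of the fingertips in the tool frame, in m); x points along the fingers, z is the direction in which the jaws open and shut, and the axes are right-handed (so a half turn about x gives the same grasp; the last joint's range is limited). The gripper opens to 92 mm and grips with 3 to 60 N. Pads are 19 mm wide; open, the fingers measure 130 mm over their backs; the gripper's body (75 mm by 190 mm) begins 47 mm behind the grasp point.
Start: joints at [1.097, 0.342, 1.524, -0, 1.275, -0.146], TCP at [0.169, 0.497, 0.221] pointing down, gripper open.
Joint ranges: [-2.53, 2.53], [-0.77, 2.02], [0.04, 2.7], [-1, 4.14], [0.28, 2.66], [-3.11, 3.11]. Speed limits (rad/s): [2.57, 2.57, 3.14, 3.14, 3.14, 3.14].

INTERFACE

Orientations are given as [roll, pitch, yaw] about the fixed x, y, z axes, in that order (R = Rz(yaw) Ry(pitch) Rx(roll)).
In Python, from cell import robot gives the robot as it stands. The module is installed in compiled form; this text tells all that it offers.
- The arm moves only by the shell command python3 -m creep 'ROWS' [FORCE]. ROWS is JSON, a list of rows, each an object with "translation": the shift along the tool's x, y, z in m, a list of three; "twist": the turn, a rotation vector about the tool's x, y, z in rad, a list of three; "hand": the opening in per cent of the stroke, from 0 (shut) to 100 (fully open). A call has 1 to 5 rows; each row is the pose to reach, as a shift and turn from the pose measured when the call began, along the tool's axes at that moment; what a row does not reach only later rows make up. A row lasts 1/10 s, in which the tool goes at most 50 mm and 8.59 degrees, less where a joint would pass 70% of its speed; a pose out of reach is approached as far as the arm can. A call with a gripper value outside its range is refused whole. The fingers move at their own pace and stop on an object; FORCE is the grip in N (left out, the last holds). Time passes only in rows, so rows that repeat a pose let the fingers close. It gives the time, the measured TCP pose, the force and the opening at its end, in the units of the state.
- robot.observe(): the state, without advancing time (a new reading comes with each control period).
- robot.read_camera(name): name is "scene" or "top" or "wrist"; returns the picture (400x640x3 uint8, blue, green, red); there is no depth.
- robot.calibration(name): a dict with "intrinsics" (3x3 intrinsics, pixels), "cam_to_world" (4x4, takes a point from camera to world coordinates); the wrist camera has in their place "mount" (4x4, takes a point from camera to tool coordinates, whose origin is the TCP and whose axes are the tool frame's). Camera axes: x right, y up, looking along -z (the intrinsics and any distortion apply to the point x, -y, -z); pixel columns grow to the right and rows downward; lengths in m; the calibration is good to about 2 mm. A picture is of the moment at which its call begins: read the wrist's pose just before it. calibration takes no time and is no camera call.
- robot.hand_in(): hands the job in, once; it reports no verdict.
The state is a dict: "time": time; "qpos": joint angles; "qvel": joint speeds; "joint_efforts": joint torques, N m; "tool_pos": TCP position; "tool_rot": TCP orientation; "contact_force": force on the tool from outside, world axes, zero at the start; "torque": the same for the moment, N m; "opening": finger opening in m.
Only numpy, scipy, OpenCV 4.12 (cv2) and the standard library are available. Lean on these libraries where they do the work, as an engineer would, in place of code of your own. Each camera call takes 0.05 s, during which the arm holds its last target. There are 200 camera calls.

TASK

Lift the formed steel saddle up out of the open die and lower it over the top edge of the bracket plate, astride the bolt, until it sits fully down on the plate, and let go of it. Then reach down into the narrow gap behind the bracket plate, take the hidden hexagon bolt head firmly between the fingers without turning the bolt, and finish while still holding it so that it cannot turn when a colleague pulls the spanner on the nut. Leave the other things on the bench where they are.

Things in the scene. Friction and masses are not known exactly. Their poses are not given: they have to be found in the camera images.
- die: Fixed dark steel forming die, 100 (x) x 130 (y) x 44 high, origin at its underside centre, z up. Open pocket 27 (x) x 54 (y), 24 deep, in the middle of its top. Two guide pins, diameter 16, stand 18 above the top at (36, 52) and (-36, -52) mm. Die and mount may change sides.
- saddle: Loose steel saddle (inverted U, 0.08 kg), 23 (x) x 50 (y) x 46 high, same both ways round. Origin: centre of its open lower end, z up. Crown z = 42 to 46; legs 3.5 thick, 16 apart, each slotted 16 wide from below up to z = 24. Starts on the pocket floor, square to the die (x along die x), top 22 mm proud: grip there across the 23. Seated, its origin is 42 below seat.
- mount: Fixed black mount. Origin: underside, below the bracket plate's middle; x from the plate's front (robot's side) into the gap behind, y along the plate, z up. Base x = -50 to 75, y = +-55, 10 thick. Bracket plate x = -4 to 4, y = +-40, top at z = 110. Rear wall x = 62 to 72, y = +-55, top at z = 96. The 58 mm gap between them is open above and at both sides.
- seat (a point): Point on the bracket plate's top edge right above the bolt (mount frame 0, 0, 110 mm), axes as the mount. The bolt runs along mount x at y = 0, z = 80: shank 10 in diameter, head x = 17 to 29, nut (18 across flats) and spanner ring (diameter 29) x = -27 to -18, thread end x = -40.
- bolt: The bolt with its nut and spanner. Origin: centre of the hexagon head (18 across flats, 12 thick along x) in the gap, 23 mm behind mid-plate, 30 below the plate's top edge. x as mount x (bolt axis). Two flats face its own +-y, the others every 60 degrees. It starts turned about mount x by -0.22 to 0.22 rad from y level; stiff to turn (about 0.15 N m), stays put.
- spanner_end (a point): Free end of the short dark spanner sitting on the nut in front of the plate, turning with the bolt; 76 mm from the bolt's axis, towards mount +y and 0.5 rad below level when the bolt's y is level.
- post: Bystander: steel optical post on a round foot 32 in diameter, 63 high, origin under its centre.
- driver: Bystander: screwdriver 150 long lying on the bench.
- screw_tray: Bystander: grey divided tray 100 x 140 x 30.
- keypad: Bystander: white keypad box 100 x 70 x 26.
- lens_mount: Bystander: black upright lens mount 50 wide, 61 high.
- jar: Bystander: amber jar 56 in diameter, 75 high.
- filter_box: Bystander: black flat box 70 x 110 x 35.
There are look-alikes about, which are no part of the job. What is shaped like the mount but blue is not meant.

How it is judged:
By the outcome, as a careful person would: the job done as asked, in the order asked, and still so for the second after the job is handed in, while the arm keeps its last pose, push and grip.
It also fails if it takes over 48 s, if anything falls off the work surface, if the arm or the gripper's body presses on something with over 40 N, if the wrist force passes 120 N, or if a joint passes its speed limit or range.

## Working session

There is one attempt and no reset: what is moved stays moved. The work goes in short steps, Python scripts to look and compute and a shell command to move; the robot and the scene stay as the last step left them, time stands still between calls to the robot, and variables do not carry over. Pictures are saved under pics/ and viewed, about 8 in all and at most 12, crops included, and the job is handed in when it is done.

```bash
mkdir -p pics; cat > h.py <<'E'
import numpy as np, cv2
from cell import robot
from scipy.spatial.transform import Rotation as Rn
def state():
    s=robot.observe(); return s
def pose(s):
    T=np.eye(4); T[:3,:3]=Rn.from_euler('xyz',s['tool_rot']).as_matrix(); T[:3,3]=s['tool_pos']; return T
def grab(name):
    s=robot.observe(); im=robot.read_camera(name); c=robot.calibration(name)
    T=pose(s)@np.array(c['mount']) if 'mount' in c else np.array(c['cam_to_world'])
    return im,np.array(c['intrinsics']),T,c
def ray(K,T,u,v):
    d=np.linalg.inv(K)@np.array([u,v,1.]); d=np.array([d[0],-d[1],-d[2]])
    return T[:3,3],T[:3,:3]@d
def plane(K,T,u,v,z):
    o,d=ray(K,T,u,v); return o+d*(z-o[2])/d[2]
def proj(K,T,p):
    q=T[:3,:3].T@(np.array(p)-T[:3,3]); q=np.array([q[0],-q[1],-q[2]]); w=K@q; return w[:2]/w[2]
E
python3 - <<'E'
from h import *
for n in ['scene','top','wrist']:
    im,K,T,c=grab(n); cv2.imwrite(f'pics/{n}0.png',im); print(n,c.keys(),K.round(1).tolist(),T.round(3).tolist())
    if n=='wrist': print(c)
print(robot.observe(), robot.tip_extent)
E
```

```text
scene dict_keys(['intrinsics', 'cam_to_world']) [[408.9, 0.0, 321.8], [0.0, 408.9, 192.2], [0.0, 0.0, 1.0]] [[-0.226, -0.693, 0.684, 1.303], [0.974, -0.17, 0.149, 0.159], [0.013, 0.7, 0.714, 0.886], [0.0, 0.0, 0.0, 1.0]]
top dict_keys(['intrinsics', 'cam_to_world']) [[423.3, 0.0, 314.6], [0.0, 423.3, 196.5], [0.0, 0.0, 1.0]] [[-0.014, 0.994, -0.111, 0.404], [-1.0, -0.015, -0.009, -0.032], [-0.011, 0.111, 0.994, 1.198], [0.0, 0.0, 0.0, 1.0]]
wrist dict_keys(['intrinsics', 'mount']) [[287.6, 0.0, 316.3], [0.0, 287.6, 200.5], [0.0, 0.0, 1.0]] [[0.322, -0.901, -0.291, 0.09], [0.947, 0.306, 0.102, 0.523], [-0.002, -0.308, 0.951, 0.383], [0.0, 0.0, 0.0, 1.0]]
{'intrinsics': array([[287.64782937,   0.        , 316.31731675],
       [  0.        , 287.64782937, 200.4654854 ],
       [  0.        ,   0.        ,   1.        ]]), 'mount': array([[ 1.09709672e-03,  3.08422964e-01, -9.51248691e-01,
        -1.63154757e-01],
       [-2.64684673e-04,  9.51249320e-01,  3.08422862e-01,
         8.37186081e-02],
       [ 9.99999363e-01, -8.65887614e-05,  1.12524734e-03,
        -4.79992581e-04],
       [ 0.00000000e+00,  0.00000000e+00,  0.00000000e+00,
         1.00000000e+00]])}
{'time': 0.15, 'qpos': array([ 1.09696921e+00,  3.42552920e-01,  1.52478095e+00, -4.45110761e-06,
        1.27542815e+00, -1.46007851e-01]), 'qvel': array([ 0.00192668, -0.00230872, -0.00488367, -0.00030253, -0.00257841,
        0.00169015]), 'joint_efforts': array([ 1.32671437e-03, -4.31470478e+01, -2.44353479e+01,  7.18046003e-02,
        5.36368077e-02, -6.34092817e-05]), 'tool_pos': array([0.16887849, 0.49676518, 0.2203155 ]), 'tool_rot': array([ 2.99922506,  1.56962695, -2.04098188]), 'contact_force': array([-8.16138338e-04, -2.88710838e-02,  8.89164437e-01]), 'torque': array([-0.00346528,  0.00468044,  0.01943659]), 'opening': 0.09170523269345231} 0.025
```

View pics/top0.png

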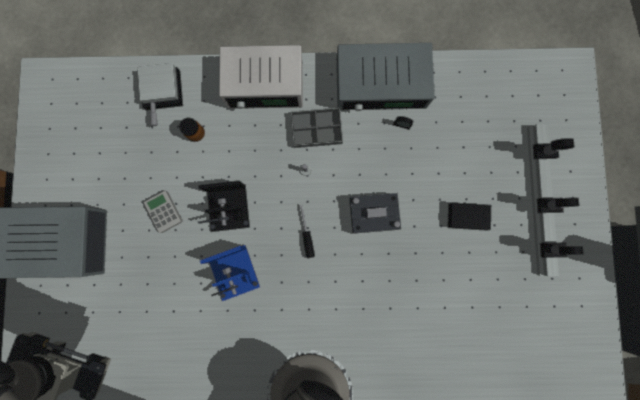

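View pics/scene0.png

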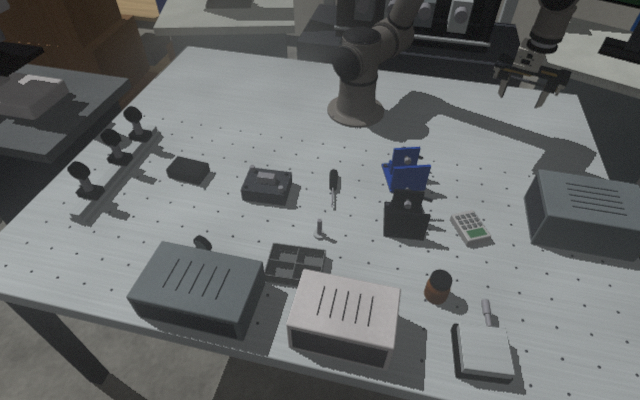

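The top view shows the black mount near (226,205), a blue look-alike near (232,272), and the die with the saddle near (375,212). The black mount fits the description because blue is excluded. I'll confirm this in an enlarged crop.

```bash
python3 - <<'E'
import cv2,numpy as np
from h import *
im=cv2.imread('pics/top0.png')
a=cv2.resize(im[170:250,190:270],None,fx=5,fy=5,interpolation=cv2.INTER_CUBIC)
b=cv2.resize(im[170:250,335:415],None,fx=5,fy=5,interpolation=cv2.INTER_CUBIC)
sc=cv2.imread('pics/scene0.png')
d=cv2.resize(sc[135:245,240:440],(800,440)); 
d=cv2.resize(d,(360,198))
o=np.hstack([a,b])
o=cv2.convertScaleAbs(o,alpha=2,beta=20)
cv2.imwrite('pics/c1.png',o)
c=robot.calibration('top');K,T=np.array(c['intrinsics']),np.array(c['cam_to_world'])
for n,u,v,z in [('mount',226,205,0.05),('saddle',375,212,.066),('die',372,213,.044),('blue',232,272,.05),('driver',306,235,0.01),('post',303,168,.06)]: print(n,plane(K,T,u,v,z).round(3))
E
```

```text
mount [0.513 0.22  0.05 ]
saddle [ 0.486 -0.183  0.066]
die [ 0.485 -0.177  0.044]
blue [0.332 0.203 0.05 ]
driver [0.429 0.004 0.01 ]
post [0.61  0.009 0.06 ]
```

View pics/c1.png

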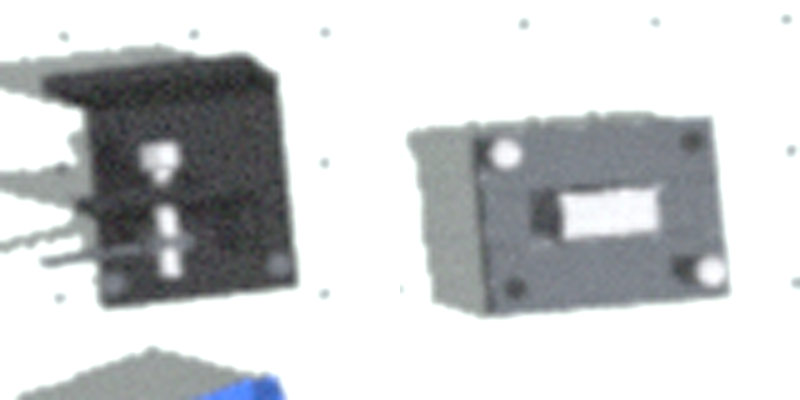

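The crop confirms the black mount, with the spanner pointing left (+y) and the head at about (222,201). The saddle sits in the die at about (377,212). Next I'll work out die and mount yaws and the first move.

```bash
cat >> h.py <<'E'
def goto(p,yaw=None,R=None):
    """print translation and twist in tool axes to reach TCP p with jaw axis along yaw (tool down)"""
    s=robot.observe();T=pose(s)
    if R is None:
        z=np.array([np.cos(yaw),np.sin(yaw),0.])
        c=[]
        for sg in (1,-1):
            x=np.array([0,0,-1.]);zz=sg*z;y=np.cross(zz,x);c.append(np.c_[x,y,zz])
    else: c=[R]
    tw=[Rn.from_matrix(T[:3,:3].T@r).as_rotvec() for r in c]
    for t in sorted(tw,key=np.linalg.norm): print('trans mm',((T[:3,:3].T@(np.array(p)-T[:3,3]))*1e3).round(1),'twist',t.round(4),'n',round(np.linalg.norm(t)/.1499,1))
    print('t',round(s['time'],2),'tcp',s['tool_pos'].round(4),'F',s['contact_force'].round(1),'open',round(s['opening'],4),'q',s['qpos'].round(2))
E
python3 - <<'E'
from h import *
c=robot.calibration('top');K,T=np.array(c['intrinsics']),np.array(c['cam_to_world'])
f=lambda ox,u,v:(ox+u/5-.4,170+v/5-.4)
for n,ox,a,b,z in [('die back',335,(485,130),(710,120),.044),('die front',335,(485,313),(728,293),.044),('sadd front',335,(565,240),(658,232),.066),('sadd back',335,(563,193),(658,186),.066),('mount front',190,(105,303),(297,285),.01)]:
    o=-400 if ox==335 else 0
    p=plane(K,T,*f(ox,a[0]+o,a[1]),z);q=plane(K,T,*f(ox,b[0]+o,b[1]),z)
    d=p-q;print(n,p.round(3),q.round(3),'yaw of y-axis',np.arctan2(-d[0],d[1]).round(3))
print('head',plane(K,T,*f(190,160,157),.089))
goto([.47,-.19,.24],0.08)
E
```

```text
die back [ 0.534 -0.123  0.044] [ 0.537 -0.246  0.044] yaw of y-axis 0.03
die front [ 0.434 -0.121  0.044] [ 0.443 -0.253  0.044] yaw of y-axis 0.068
sadd front [ 0.472 -0.162  0.066] [ 0.475 -0.212  0.066] yaw of y-axis 0.071
sadd back [ 0.497 -0.162  0.066] [ 0.5   -0.213  0.066] yaw of y-axis 0.059
mount front [0.446 0.272 0.01 ] [0.455 0.164 0.01 ] yaw of y-axis 0.079
head [0.51962315 0.22364322 0.089     ]
trans mm [ -19.1 -506.2 -553.3] twist [ 1.163e+00 -1.100e-03  5.000e-04] n 7.8
trans mm [ -19.1 -506.2 -553.3] twist [-1.9786e+00 -6.0000e-04 -1.3000e-03] n 13.2
t 0.15 tcp [0.1689 0.4968 0.2203] F [-0.  -0.   0.9] open 0.0917 q [ 1.1   0.34  1.52 -0.    1.28 -0.15]
```

```bash
python3 - <<'E'
from h import *
goto([.50,.22,.24],0.08)
E
```

```text
trans mm [ -19.6 -402.6 -155.4] twist [ 1.163e+00 -1.100e-03  5.000e-04] n 7.8
trans mm [ -19.6 -402.6 -155.4] twist [-1.9786e+00 -6.0000e-04 -1.3000e-03] n 13.2
t 0.15 tcp [0.1689 0.4968 0.2203] F [-0.  -0.   0.9] open 0.0917 q [ 1.1   0.34  1.52 -0.    1.28 -0.15]
```

```bash
python3 -m creep '[{"translation":[-0.02,-0.045,-0.018],"twist":[0.14,0,0],"hand":100},{"translation":[-0.02,-0.09,-0.036],"twist":[0.28,0,0],"hand":100},{"translation":[-0.02,-0.135,-0.054],"twist":[0.42,0,0],"hand":100},{"translation":[-0.02,-0.18,-0.072],"twist":[0.56,0,0],"hand":100},{"translation":[-0.02,-0.225,-0.09],"twist":[0.70,0,0],"hand":100}]'
python3 - <<'E'
from h import *
goto([.50,.22,.24],0.08)
E
```

```text
time: 0.65
tool_pos: [0.354, 0.3377, 0.2403]
tool_rot: [-2.645, 1.57, -2.108]
contact_force: [0.3, 0.2, -0.4]
opening: 0.0919
trans mm [   0.4 -175.8   65.2] twist [ 0.4575 -0.0009  0.0008] n 3.1
trans mm [   0.4 -175.8   65.2] twist [-2.6841e+00 -1.1000e-03 -1.2000e-03] n 17.9
t 0.65 tcp [0.354  0.3377 0.2403] F [ 0.3  0.2 -0.4] open 0.0919 q [ 0.61  0.26  1.58 -0.    1.3   0.07]
```

```bash
python3 -m creep '[{"translation":[0,-0.045,0.016],"twist":[0.12,0,0],"hand":100},{"translation":[0,-0.09,0.033],"twist":[0.24,0,0],"hand":100},{"translation":[0,-0.135,0.05],"twist":[0.36,0,0],"hand":100},{"translation":[0,-0.176,0.065],"twist":[0.458,0,0],"hand":100},{"translation":[0,-0.176,0.065],"twist":[0.458,0,0],"hand":100}]'
python3 - <<'E'
from h import *
im,K,T,c=grab('wrist'); cv2.imwrite('pics/w1.png',im)
s=robot.observe(); np.save('w1T.npy',T)
goto([.475,-.187,.15],0.068)
print(T.round(3))
for p in [(.5,.22,.1),(.5,.22,0)]: print(proj(K,T,p))
E
```

```text
time: 1.15
tool_pos: [0.5033, 0.2161, 0.2395]
tool_rot: [-1.672, 1.568, -1.6]
contact_force: [-0.7, 0.2, -0.5]
opening: 0.0918
trans mm [  90.1 -401.6  -56.6] twist [ 0.0076 -0.0019  0.0013] n 0.1
trans mm [  90.1 -401.6  -56.6] twist [-3.134e+00 -2.000e-03 -3.000e-03] n 20.9
t 1.2 tcp [0.5013 0.2179 0.2395] F [-0.6  0.2 -0.2] open 0.0921 q [ 0.27  0.37  1.43 -0.    1.34  0.19]
[[ 0.997 -0.068 -0.021  0.498]
 [ 0.071  0.948  0.311  0.3  ]
 [-0.001 -0.312  0.95   0.402]
 [ 0.     0.     0.     1.   ]]
[313.57667113 183.41859533]
[314.278601   165.37431511]
```

View pics/w1.png

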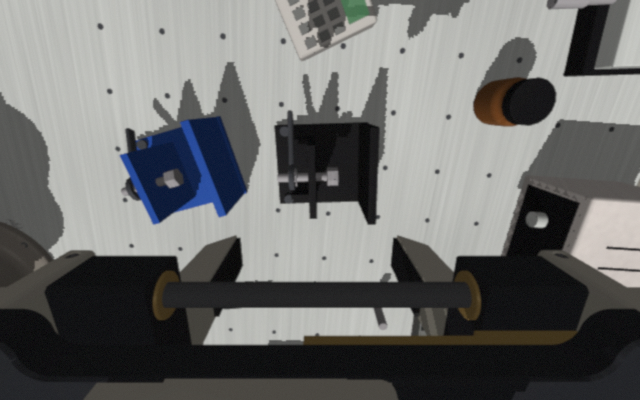

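Wrist view: the black mount spans about (276–380, 120–222). Its plate's top edge is at u≈313, the bolt head at (333,176), and the spanner runs up to (290,113). The blue look-alike is on the left. I'll enlarge this to get its edges.

```bash
python3 - <<'E'
import cv2
im=cv2.imread('pics/w1.png')[100:230,260:390]
im=cv2.resize(im,None,fx=4.6,fy=4.6,interpolation=cv2.INTER_CUBIC); cv2.imwrite('pics/c2.png',cv2.convertScaleAbs(im,alpha=2.2,beta=15))
E
```

```text
(no output)
```

View pics/c2.png

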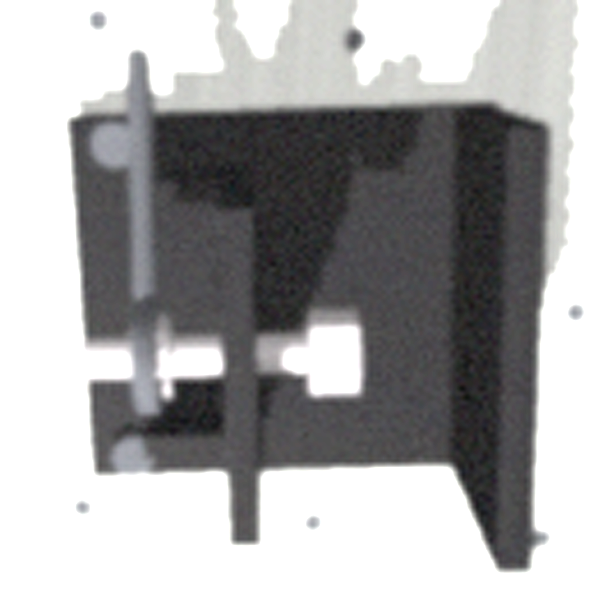

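```bash
python3 - <<'E'
from h import *
T=np.load('w1T.npy');K=np.array(robot.calibration('wrist')['intrinsics'])
f=lambda u,v:(260+u/4.6-.4,100+v/4.6-.4)
P=lambda u,v,z:plane(K,T,*f(u,v),z)
def rep(n,a,b): d=a-b;print(n,a.round(4),b.round(4),'L',np.linalg.norm(d).round(4),'mid',((a+b)/2).round(4),'yaw',np.arctan2(-d[0],d[1]).round(3))
rep('plate top',P(239,208,.11),P(245,541,.11))
rep('wall top',P(525,126,.096),P(515,568,.096))
rep('base front',P(72,120,.01),P(97,472,.01))
rep('base back/sideL',P(97,472,.01),P(452,463,.01))
print('head front-top/back', P(308,358,.08),P(362,358,.08), 'edges', P(335,310,.08),P(335,397,.08))
print('shank',P(205,358,.085),P(95,360,.085))
print('spanner tip', [P(137,55,z).round(4) for z in (.03,.045,.06)])
E
```

```text
plate top [0.4951 0.2625 0.11  ] [0.5017 0.1846 0.11  ] L 0.0782 mid [0.4984 0.2236 0.11  ] yaw 0.085
wall top [0.558  0.2835 0.096 ] [0.5698 0.1767 0.096 ] L 0.1075 mid [0.5639 0.2301 0.096 ] yaw 0.11
base front [0.4448 0.2713 0.01  ] [0.4554 0.165  0.01  ] L 0.1068 mid [0.4501 0.2182 0.01  ] yaw 0.1
base back/sideL [0.4554 0.165  0.01  ] [0.5658 0.1759 0.01  ] L 0.1109 mid [0.5106 0.1705 0.01  ] yaw 1.669
head front-top/back [0.51455844 0.22288784 0.08      ] [0.52801731 0.22385495 0.08      ] edges [0.52020731 0.23548494 0.08      ] [0.52218469 0.21332029 0.08      ]
shank [0.48901825 0.22226418 0.085     ] [0.46203669 0.21981915 0.085     ]
spanner tip [array([0.4644, 0.291 , 0.03  ]), array([0.4658, 0.2913, 0.045 ]), array([0.4671, 0.2917, 0.06  ])]
```

Mount origin is about (0.498, 0.2235) with yaw about 0.10. Three features agree on this. Next, to the die.

```bash
python3 -m creep '[{"translation":[0,-0.048,-0.007],"twist":[0,0,0],"hand":100},{"translation":[0,-0.096,-0.014],"twist":[0,0,0],"hand":100},{"translation":[0,-0.144,-0.021],"twist":[0,0,0],"hand":100},{"translation":[0,-0.19,-0.027],"twist":[0,0,0],"hand":100},{"translation":[0.03,-0.23,-0.032],"twist":[0,0,0],"hand":100}]' && python3 - <<'E'
from h import *
goto([.475,-.187,.15],0.068)
E
```

```text
time: 1.7
tool_pos: [0.488, -0.0148, 0.2129]
tool_rot: [-0.507, 1.564, -0.43]
contact_force: [2.1, -0.3, -0.1]
opening: 0.092
trans mm [  63.3 -170.5  -26.7] twist [0.0098 0.0058 0.0032] n 0.1
trans mm [  63.3 -170.5  -26.7] twist [-3.1318 -0.005   0.009 ] n 20.9
t 1.7 tcp [ 0.488  -0.0148  0.2129] F [ 2.1 -0.3 -0.1] open 0.092 q [-0.19  0.28  1.64 -0.    1.22 -0.26]
```

```bash
python3 -m creep '[{"translation":[0.014,-0.045,-0.007],"twist":[0.01,0.006,0.003],"hand":100},{"translation":[0.029,-0.09,-0.014],"twist":[0.01,0.006,0.003],"hand":100},{"translation":[0.045,-0.135,-0.021],"twist":[0.01,0.006,0.003],"hand":100},{"translation":[0.063,-0.17,-0.027],"twist":[0.01,0.006,0.003],"hand":100},{"translation":[0.063,-0.17,-0.027],"twist":[0.01,0.006,0.003],"hand":100}]' && python3 - <<'E'
from h import *
im,K,T,c=grab('wrist'); cv2.imwrite('pics/w2.png',im); np.save('w2T.npy',T)
goto([.475,-.187,.15],0.068)
print(proj(K,T,(.486,-.187,.066)))
cr=cv2.resize(im[100:300,215:425],None,fx=3,fy=3,interpolation=cv2.INTER_CUBIC);cv2.imwrite('pics/c3.png',cv2.convertScaleAbs(cr,alpha=1.3))
E
```

```text
time: 2.2
tool_pos: [0.473, -0.1884, 0.1481]
tool_rot: [2.782, 1.567, 2.848]
contact_force: [-0.2, -0.3, -0.1]
opening: 0.0917
trans mm [-0.9 -0.5  1.4] twist [-0.0017 -0.0026 -0.0018] n 0.0
trans mm [-0.9 -0.5  1.4] twist [ 3.1399e+00 -2.9000e-03  4.2000e-03] n 20.9
t 2.25 tcp [ 0.4736 -0.1866  0.1491] F [-0.6  1.  -0.3] open 0.092 q [-0.53  0.39  1.67  0.    1.09 -0.59]
[331.20632759 203.89899545]
```

View pics/c3.png

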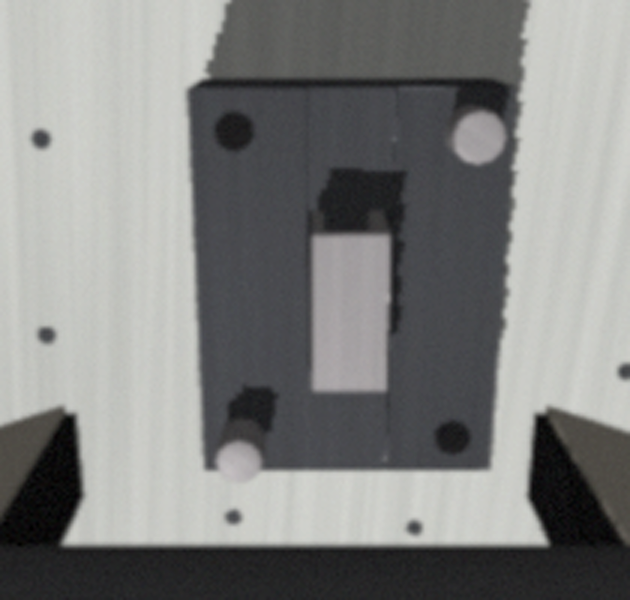

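The saddle's top face is at crop (312–390, 235–391), square to the die and to the tool.

```bash
python3 - <<'E'
from h import *
T=np.load('w2T.npy');K=np.array(robot.calibration('wrist')['intrinsics'])
P=lambda u,v,z=.066:plane(K,T,215+u/3-.33,100+v/3-.33,z)
a,b,c,d=P(312,235),P(390,235),P(313,391),P(387,391)
m=(a+b+c+d)/4; e=(a+b)/2-(c+d)/2; print('mid',m.round(4),'yaw',np.arctan2(-e[0],e[1]).round(3),[np.linalg.norm(x).round(4) for x in (a-b,c-d,e)])
q=[P(u,v,.044) for u,v in((190,90),(508,88),(206,468),(490,469))]; print('die mid',(sum(q)/4).round(4))
yaw=np.arctan2(-e[0],e[1])
goto([m[0],m[1],.074],yaw)
E
```

```text
mid [ 0.4863 -0.1878  0.066 ] yaw 0.076 [np.float64(0.0227), np.float64(0.0229), np.float64(0.0494)]
die mid [ 0.4866 -0.1873  0.044 ]
trans mm [75.1 -2.1 12.8] twist [-0.0093 -0.0026 -0.0018] n 0.1
trans mm [75.1 -2.1 12.8] twist [ 3.1323e+00 -2.9000e-03  4.1000e-03] n 20.9
t 2.25 tcp [ 0.4736 -0.1866  0.1491] F [-0.6  1.  -0.3] open 0.092 q [-0.53  0.39  1.67  0.    1.09 -0.59]
```

```bash
python3 -m creep '[{"translation":[0.0,-0.002,0.0128],"twist":[-0.009,-0.003,-0.002],"hand":80},{"translation":[0.035,-0.002,0.0128],"twist":[-0.009,-0.003,-0.002],"hand":60},{"translation":[0.065,-0.002,0.0128],"twist":[-0.009,-0.003,-0.002],"hand":50},{"translation":[0.075,-0.002,0.0128],"twist":[-0.009,-0.003,-0.002],"hand":50},{"translation":[0.075,-0.002,0.0128],"twist":[-0.009,-0.003,-0.002],"hand":50}]' && python3 - <<'E'
from h import *
goto([.4863,-.1878,.074],0.076)
E
```

```text
time: 2.75
tool_pos: [0.4865, -0.1861, 0.0736]
tool_rot: [2.379, 1.569, 2.456]
contact_force: [-0.2, 0.1, 0.5]
opening: 0.0562
trans mm [-0.4 -1.7 -0.4] twist [ 0.0017 -0.0012 -0.0011] n 0.0
trans mm [-0.4 -1.7 -0.4] twist [-3.1399e+00  1.7000e-03 -1.8000e-03] n 20.9
t 2.75 tcp [ 0.4865 -0.1861  0.0736] F [-0.2  0.1  0.5] open 0.0562 q [-0.51  0.5   1.73  0.    0.91 -0.59]
```

```bash
python3 -m creep '[{"translation":[-0.0004,-0.0017,-0.0004],"twist":[0,0,0],"hand":30},{"translation":[-0.0004,-0.0017,-0.0004],"twist":[0,0,0],"hand":10},{"translation":[-0.0004,-0.0017,-0.0004],"twist":[0,0,0],"hand":10},{"translation":[-0.0004,-0.0017,-0.0004],"twist":[0,0,0],"hand":10},{"translation":[-0.0004,-0.0017,-0.0004],"twist":[0,0,0],"hand":10}]' 40;  python3 -m creep '[{"translation":[0,0,0],"twist":[0,0,0],"hand":10},{"translation":[0,0,0],"twist":[0,0,0],"hand":10}]' 40
```

```text
time: 3.25
tool_pos: [0.4864, -0.1879, 0.0744]
tool_rot: [2.169, 1.57, 2.247]
contact_force: [-0.1, -0.2, 0.2]
opening: 0.0167
time: 3.45
tool_pos: [0.4864, -0.188, 0.0745]
tool_rot: [2.036, 1.57, 2.114]
contact_force: [-1.3, -0.8, -0.6]
opening: 0.0096
```

The opening reached the commanded 10% (9.6 mm), so the fingers hold nothing. I'll look.

```bash
python3 - <<'E'
from h import *
im,K,T,c=grab('wrist'); sc,K2,T2,_=grab('scene'); tp,_,_,_=grab('top')
a=cv2.resize(im[120:400,180:460],(400,400)); b=cv2.resize(sc[130:230,220:320],(400,400),interpolation=cv2.INTER_CUBIC)
cv2.imwrite('pics/c4.png',np.hstack([a,b]))
print(robot.observe()['opening'],proj(K,T,(.4863,-.188,.066)))
E
```

```text
0.009328023251451734 [316.07691396 240.35788816]
```

View pics/c4.png

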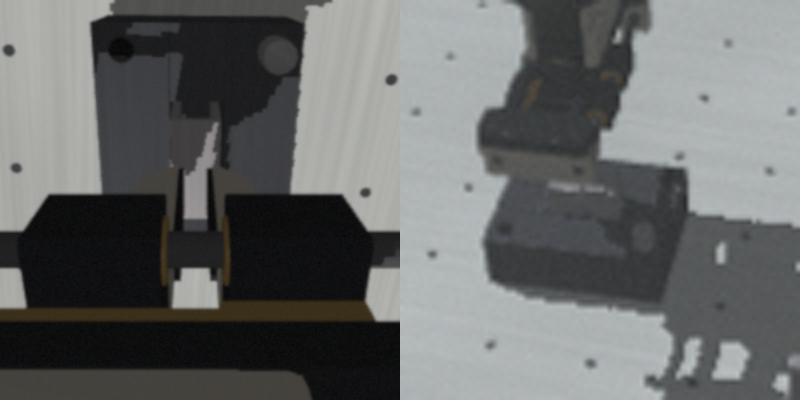

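```bash
python3 - <<'E'
from h import *
c=robot.calibration('wrist');K=np.array(c['intrinsics']);M=np.array(c['mount'])
for x in (.025,.006,0,-.02,-.04):
  print(x,[proj(K,M,(x,y,z)).round(0).tolist() for z in(-.046,.046) for y in(-.0095,.0095)], 'sad', [proj(K,M,(x,y,z)).round(0).tolist() for z in(-.005,.005) for y in(-.0095,.0095)])
print(robot.observe()['opening'],robot.observe()['tool_pos'])
im=cv2.imread('pics/w1.png')
a=cv2.resize(im[220:300,170:470],(780,208),interpolation=cv2.INTER_CUBIC)
w=robot.read_camera('wrist'); b=cv2.resize(w[190:320,230:400],(520,390),interpolation=cv2.INTER_CUBIC)
o=np.zeros((598,780,3),np.uint8);o[:208]=a;o[208:,:520]=b;cv2.imwrite('pics/c5.png',cv2.convertScaleAbs(o,alpha=1.8,beta=20))
E
```

```text
0.025 [[253.0, 242.0], [251.0, 218.0], [380.0, 242.0], [382.0, 218.0]] sad [[309.0, 242.0], [309.0, 218.0], [323.0, 242.0], [323.0, 218.0]]
0.006 [[247.0, 255.0], [244.0, 229.0], [386.0, 255.0], [388.0, 229.0]] sad [[309.0, 255.0], [308.0, 229.0], [324.0, 255.0], [324.0, 229.0]]
0 [[244.0, 260.0], [242.0, 233.0], [388.0, 260.0], [391.0, 233.0]] sad [[308.0, 260.0], [308.0, 233.0], [324.0, 260.0], [324.0, 233.0]]
-0.02 [[236.0, 277.0], [233.0, 248.0], [396.0, 277.0], [399.0, 248.0]] sad [[308.0, 277.0], [307.0, 248.0], [325.0, 277.0], [325.0, 248.0]]
-0.04 [[226.0, 300.0], [222.0, 267.0], [407.0, 300.0], [411.0, 267.0]] sad [[306.0, 300.0], [306.0, 267.0], [326.0, 300.0], [326.0, 267.0]]
0.009328023251451734 [ 0.48639412 -0.18794151  0.07438304]
```

View pics/c5.png

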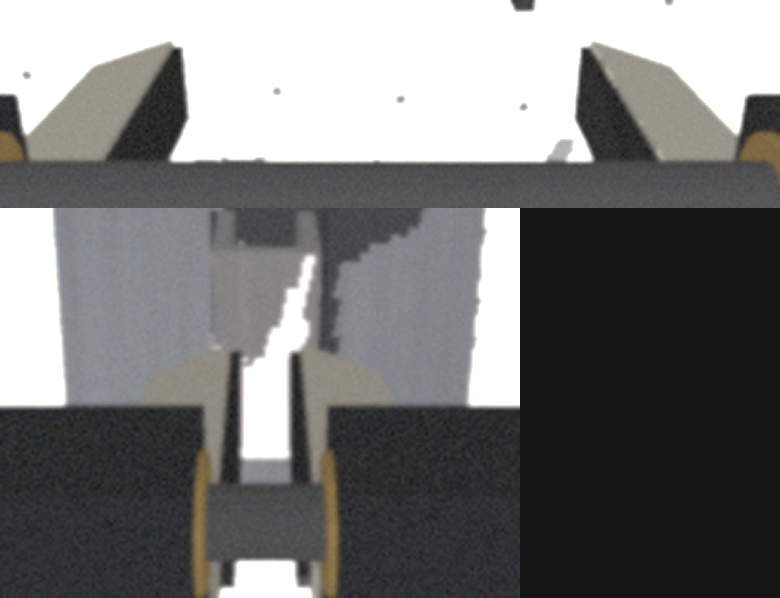

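The picture puts the fingertips about 30 mm short of where `tip_extent` says: (239,237) and (306,237) fit tool x≈−0.005. That explains closing on nothing above the saddle. I'll use the observed tip position, open, and go 29 mm deeper while watching the force.

```bash
python3 -m creep '[{"translation":[0,0,0],"twist":[0,0,0],"hand":50},{"translation":[0,0,0],"twist":[0,0,0],"hand":50},{"translation":[0,0,0],"twist":[0,0,0],"hand":50},{"translation":[0.006,0,0],"twist":[0,0,0],"hand":50},{"translation":[0.012,0,0],"twist":[0,0,0],"hand":50}]' 40;  python3 -m creep '[{"translation":[0.006,0,0],"twist":[0,0,0],"hand":50},{"translation":[0.012,0,0],"twist":[0,0,0],"hand":50},{"translation":[0.016,0,0],"twist":[0,0,0],"hand":50},{"translation":[0.016,0,0],"twist":[0,0,0],"hand":50}]' 40; python3 - <<'E'
from h import *
goto([.4863,-.1878,.045],0.076)
E
```

```text
time: 4.15
tool_pos: [0.4864, -0.188, 0.062]
tool_rot: [2.099, 1.57, 2.177]
contact_force: [-0.5, -0.0, 0.3]
opening: 0.0436
time: 4.55
tool_pos: [0.486, -0.1877, 0.0452]
tool_rot: [2.392, 1.569, 2.47]
contact_force: [0.1, -0.1, -0.8]
opening: 0.0459
trans mm [ 0.2 -0.1  0.3] twist [ 0.0015 -0.0015 -0.0014] n 0.0
trans mm [ 0.2 -0.1  0.3] twist [-3.1401e+00  2.2000e-03 -2.4000e-03] n 20.9
t 4.55 tcp [ 0.486  -0.1877  0.0452] F [ 0.1 -0.1 -0.8] open 0.0459 q [-0.52  0.55  1.75  0.    0.85 -0.59]
```

```bash
python3 -m creep '[{"translation":[0,0,0],"twist":[0,0,0],"hand":15},{"translation":[0,0,0],"twist":[0,0,0],"hand":15},{"translation":[0,0,0],"twist":[0,0,0],"hand":15},{"translation":[0,0,0],"twist":[0,0,0],"hand":15},{"translation":[0,0,0],"twist":[0,0,0],"hand":15}]' 40
```

```text
time: 5.05
tool_pos: [0.4861, -0.1878, 0.0454]
tool_rot: [2.364, 1.569, 2.442]
contact_force: [-0.3, 0.1, 1.9]
opening: 0.0226
```

Gripped at 22.6 mm. Lifting.

```bash
python3 -m creep '[{"translation":[-0.02,0,0],"twist":[0,0,0],"hand":15},{"translation":[-0.05,0,0],"twist":[0,0,0],"hand":15},{"translation":[-0.09,0,0],"twist":[0,0,0],"hand":15},{"translation":[-0.13,0,0],"twist":[0,0,0],"hand":15},{"translation":[-0.15,0,0],"twist":[0,0,0],"hand":15}]' 40;  python3 - <<'E'
from h import *
goto([.4983,.2235,.195],0.10)
E
```

```text
time: 5.55
tool_pos: [0.4873, -0.1885, 0.1989]
tool_rot: [-0.496, 1.568, -0.419]
contact_force: [1.0, 0.4, -1.0]
opening: 0.0224
trans mm [  3.4 409.9  42.9] twist [-0.0225  0.0028  0.0016] n 0.2
trans mm [  3.4 409.9  42.9] twist [ 3.1191e+00  2.5000e-03 -4.4000e-03] n 20.8
t 5.55 tcp [ 0.4873 -0.1885  0.1989] F [ 1.   0.4 -1. ] open 0.0224 q [-0.52  0.35  1.57  0.    1.21 -0.59]
```

```bash
python3 -m creep '[{"translation":[0.003,0.045,0.004],"twist":[0,0,0],"hand":15},{"translation":[0.003,0.09,0.009],"twist":[-0.01,0,0],"hand":15},{"translation":[0.003,0.135,0.014],"twist":[-0.02,0,0],"hand":15},{"translation":[0.003,0.18,0.019],"twist":[-0.022,0.003,0],"hand":15},{"translation":[0.003,0.225,0.024],"twist":[-0.022,0.003,0],"hand":15}]' 40;  python3 - <<'E'
from h import *
goto([.4983,.2235,.195],0.10)
E
```

```text
time: 6.05
tool_pos: [0.4934, 0.0395, 0.1957]
tool_rot: [-1.687, 1.569, -1.588]
contact_force: [0.9, -0.5, -0.9]
opening: 0.0226
trans mm [  0.4 182.7  23.1] twist [-0.0007 -0.0002  0.0016] n 0.0
trans mm [  0.4 182.7  23.1] twist [3.1409e+00 2.5000e-03 3.0000e-04] n 21.0
t 6.05 tcp [0.4934 0.0395 0.1957] F [ 0.9 -0.5 -0.9] open 0.0226 q [-0.07  0.31  1.64 -0.    1.19 -0.17]
```

```bash
python3 -m creep '[{"translation":[0,0.045,0.006],"twist":[0,0,0],"hand":15},{"translation":[0,0.09,0.012],"twist":[0,0,0],"hand":15},{"translation":[0,0.135,0.018],"twist":[0,0,0],"hand":15},{"translation":[0,0.1827,0.0231],"twist":[0,0,0.001],"hand":15},{"translation":[0,0.1827,0.0231],"twist":[0,0,0.001],"hand":15}]' 40;  python3 - <<'E'
from h import *
im,K,T,c=grab('wrist'); cv2.imwrite('pics/w3.png',im); np.save('w3T.npy',T)
goto([.4983,.2235,.195],0.10)
cr=im[60:260,215:415]; cv2.imwrite('pics/c6.png',cv2.convertScaleAbs(cv2.resize(cr,(600,600),interpolation=cv2.INTER_CUBIC),alpha=1.8,beta=15))
for m in [(-40,0),(0,0),(40,0)]:
  p=np.array([.4983,.2235,.11])+np.r_[Rn.from_euler('z',.1).as_matrix()[:2,:2]@[0,m[0]/1e3],0]; q=proj(K,T,p); print((q-[215,60])*3)
E
```

```text
time: 6.55
tool_pos: [0.4974, 0.2286, 0.1951]
tool_rot: [1.622, 1.569, 1.727]
contact_force: [0.1, -0.3, -0.4]
opening: 0.0225
trans mm [-0.1 -2.6  0.5] twist [ 0.0039 -0.0008  0.0005] n 0.0
trans mm [-0.1 -2.6  0.5] twist [-3.1377e+00 -8.0000e-04 -1.3000e-03] n 20.9
t 6.6 tcp [0.4975 0.226  0.1949] F [ 0.5 -0.5 -2.2] open 0.0227 q [ 0.29  0.4   1.51 -0.    1.23  0.18]
[304.50452483 564.30062532]
[305.13316704 446.38246137]
[305.82352003 316.88883819]
```

View pics/c6.png

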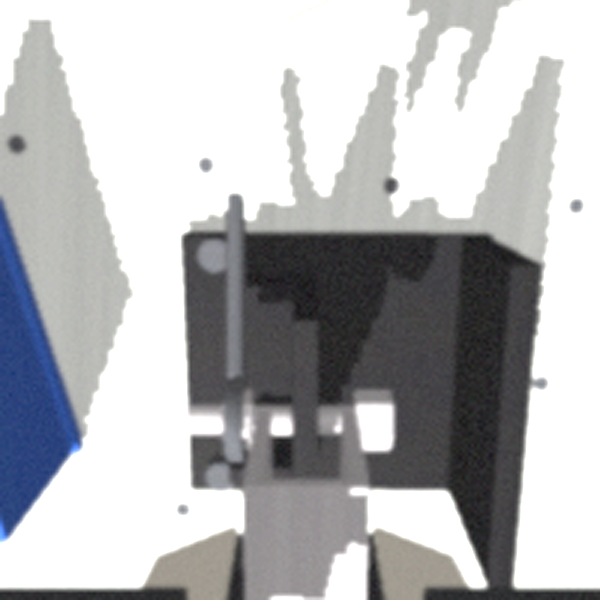

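View 9: the plate top's +y end is at crop (307,320) against a predicted (306,317). The saddle is centred at u≈306 over the plate. Alignment is good; now I'll check the bolt axis in y and work out the descent.

```bash
python3 - <<'E'
from h import *
T=np.load('w3T.npy');K=np.array(robot.calibration('wrist')['intrinsics'])
P=lambda u,v,z:plane(K,T,215+u/3-.33,60+v/3-.33,z)
R=Rn.from_euler('z',.1).as_matrix(); O=np.array([.4983,.2235,0])
for n,u,v,z in [('shank',330,422,.08),('head',376,421,.08),('plate end',307,320,.11),('base +yf',185,234,.01),('base -yf',192,487,.01),('spanner',236,197,.045),('spanner',236,197,.06)]: print(n,((R.T@(P(u,v,z)-O))*1e3).round(1))
goto([.4983,.2235,.0934],0.10)
E
```

```text
shank [ 8.1 -1.5 80. ]
head [23.7 -1.1 80. ]
plate end [1.00e-01 3.94e+01 1.10e+02]
base +yf [-48.2  53.9  10. ]
base -yf [-49.3 -54.2  10. ]
spanner [-25.   70.2  45. ]
spanner [-23.8  71.1  60. ]
trans mm [101.5  -2.6   0.6] twist [ 0.0039 -0.0008  0.0005] n 0.0
trans mm [101.5  -2.6   0.6] twist [-3.1377e+00 -8.0000e-04 -1.3000e-03] n 20.9
t 6.6 tcp [0.4975 0.226  0.1949] F [ 0.5 -0.5 -2.2] open 0.0227 q [ 0.29  0.4   1.51 -0.    1.23  0.18]
```

```bash
python3 -m creep '[{"translation":[0.01,-0.0032,0.0006],"twist":[0.004,-0.001,0],"hand":15},{"translation":[0.03,-0.0032,0.0006],"twist":[0.004,-0.001,0],"hand":15},{"translation":[0.048,-0.0032,0.0006],"twist":[0.004,-0.001,0],"hand":15},{"translation":[0.053,-0.0032,0.0006],"twist":[0.004,-0.001,0],"hand":15},{"translation":[0.053,-0.0032,0.0006],"twist":[0.004,-0.001,0],"hand":15}]' 40;  python3 - <<'E'
from h import *
goto([.4983,.2229,.0934],0.10)
E
```

```text
time: 7.1
tool_pos: [0.4981, 0.2215, 0.141]
tool_rot: [-2.654, 1.568, -2.556]
contact_force: [-0.5, -0.1, -1.2]
opening: 0.0223
trans mm [47.6  1.5  0.5] twist [-0.0019 -0.002   0.0011] n 0.0
trans mm [47.6  1.5  0.5] twist [3.1397e+00 1.7000e-03 3.2000e-03] n 20.9
t 7.1 tcp [0.4981 0.2215 0.141 ] F [-0.5 -0.1 -1.2] open 0.0223 q [ 0.28  0.46  1.58 -0.    1.11  0.18]
```

```bash
python3 -m creep '[{"translation":[0.006,0.0013,0.0003],"twist":[-0.002,-0.002,0.001],"hand":15},{"translation":[0.014,0.0013,0.0003],"twist":[-0.002,-0.002,0.001],"hand":15},{"translation":[0.022,0.0013,0.0003],"twist":[-0.002,-0.002,0.001],"hand":15},{"translation":[0.03,0.0013,0.0003],"twist":[-0.002,-0.002,0.001],"hand":15},{"translation":[0.03,0.0013,0.0003],"twist":[-0.002,-0.002,0.001],"hand":15}]' 40;  python3 - <<'E'
from h import *
goto([.4983,.2229,.0934],0.10)
E
```

```text
time: 7.6
tool_pos: [0.4974, 0.2226, 0.1096]
tool_rot: [-2.925, 1.568, -2.824]
contact_force: [-0.5, 0.7, -1.1]
opening: 0.0227
trans mm [16.2  0.2  1. ] twist [ 0.0002 -0.0025  0.0005] n 0.0
trans mm [16.2  0.2  1. ] twist [-3.1413e+00 -9.0000e-04 -3.9000e-03] n 21.0
t 7.6 tcp [0.4974 0.2226 0.1096] F [-0.5  0.7 -1.1] open 0.0227 q [ 0.28  0.49  1.62 -0.    1.03  0.18]
```

```bash
python3 -m creep '[{"translation":[0.005,0,0.0007],"twist":[0,-0.002,0],"hand":15},{"translation":[0.010,0,0.0007],"twist":[0,-0.002,0],"hand":15},{"translation":[0.0145,0,0.0007],"twist":[0,-0.002,0],"hand":15},{"translation":[0.0155,0,0.0007],"twist":[0,-0.002,0],"hand":15}]' 40; python3 -m creep '[{"translation":[0.0015,0,0],"twist":[0,0,0],"hand":15},{"translation":[0.0015,0,0],"twist":[0,0,0],"hand":15}]' 40
```

```text
time: 8.0
tool_pos: [0.4977, 0.2226, 0.0935]
tool_rot: [-2.707, 1.569, -2.607]
contact_force: [-0.3, 0.1, -1.2]
opening: 0.0226
time: 8.2
tool_pos: [0.4978, 0.2226, 0.0933]
tool_rot: [-2.342, 1.57, -2.242]
contact_force: [-3.0, -2.3, 8.3]
opening: 0.0227
```

It touched down at 0.0933 (predicted 0.0934) with 8 N upward, so it is seated. Releasing.

```bash
python3 -m creep '[{"translation":[-0.001,0,0],"twist":[0,0,0],"hand":30},{"translation":[-0.001,0,0],"twist":[0,0,0],"hand":45},{"translation":[-0.001,0,0],"twist":[0,0,0],"hand":45},{"translation":[-0.001,0,0],"twist":[0,0,0],"hand":45}]' 40; python3 -m creep '[{"translation":[-0.01,0,0],"twist":[0,0,0],"hand":45},{"translation":[-0.04,0,0],"twist":[0,0,0],"hand":45},{"translation":[-0.08,0,0],"twist":[0,0,0],"hand":45},{"translation":[-0.12,0,0],"twist":[0,0,0],"hand":80},{"translation":[-0.13,0,0],"twist":[0,0,0],"hand":100}]'
python3 - <<'E'
from h import *
goto([.56,.25,.22],0.10+np.pi/2)
E
```

```text
time: 8.6
tool_pos: [0.4978, 0.2226, 0.0942]
tool_rot: [-2.385, 1.57, -2.285]
contact_force: [-0.2, 0.8, -0.2]
opening: 0.0408
time: 9.1
tool_pos: [0.4998, 0.2233, 0.2297]
tool_rot: [0.124, 1.563, 0.225]
contact_force: [0.6, 0.7, -0.0]
opening: 0.0529
trans mm [10.2 20.5 62.5] twist [-1.5703  0.007   0.0054] n 10.5
trans mm [10.2 20.5 62.5] twist [ 1.5713  0.0054 -0.007 ] n 10.5
t 9.1 tcp [0.4998 0.2233 0.2297] F [ 0.6  0.7 -0. ] open 0.0529 q [ 0.28  0.37  1.45 -0.    1.31  0.18]
```

Saddle released. Now I'll yaw the tool 90° and tilt it, so the wrist camera sees the spanner from the robot's side and I can measure the bolt angle.

```bash
python3 -m creep '[{"translation":[0,0.005,-0.01],"twist":[-0.148,0,0],"hand":100},{"translation":[0,0.01,-0.02],"twist":[-0.297,0,0],"hand":100},{"translation":[0,0.015,-0.03],"twist":[-0.446,0,0],"hand":100},{"translation":[0,0.02,-0.04],"twist":[-0.595,0,0],"hand":100},{"translation":[0,0.025,-0.05],"twist":[-0.744,0,0],"hand":100}]'
python3 - <<'E'
from h import *
a=.6;Rm=np.array([[np.sin(a),-np.cos(a),0],[0,0,1],[-np.cos(a),-np.sin(a),0]])
R=Rn.from_euler('z',.1).as_matrix(); 
goto(np.array([.498,.2229,0])+R@[-.06,.035,.17],R=R@Rm)
E
```

```text
time: 9.6
tool_pos: [0.4469, 0.2432, 0.2291]
tool_rot: [-0.637, 1.563, 0.213]
contact_force: [0.8, -0.6, 0.4]
opening: 0.0904
trans mm [59.1 15.  -1.9] twist [-0.7958 -0.2422 -0.559 ] n 6.7
t 9.6 tcp [0.4469 0.2432 0.2291] F [ 0.8 -0.6  0.4] open 0.0904 q [ 0.35  0.3   1.56 -0.    1.27 -0.5 ]
```

```bash
python3 -m creep '[{"translation":[0.01,0.003,0],"twist":[-0.118,-0.036,-0.083],"hand":100},{"translation":[0.02,0.006,0],"twist":[-0.236,-0.072,-0.166],"hand":100},{"translation":[0.03,0.009,0],"twist":[-0.354,-0.108,-0.248],"hand":100},{"translation":[0.04,0.012,-0.001],"twist":[-0.472,-0.144,-0.331],"hand":100},{"translation":[0.05,0.013,-0.002],"twist":[-0.59,-0.18,-0.414],"hand":100}]'
python3 - <<'E'
from h import *
a=.6;Rm=np.array([[np.sin(a),-np.cos(a),0],[0,0,1],[-np.cos(a),-np.sin(a),0]])
R=Rn.from_euler('z',.1).as_matrix(); 
goto(np.array([.498,.2229,0])+R@[-.06,.035,.17],R=R@Rm)
E
```

```text
time: 10.1
tool_pos: [0.4356, 0.251, 0.179]
tool_rot: [-1.458, 1.115, -0.002]
contact_force: [-0.1, -1.0, -0.3]
opening: 0.0921
trans mm [7.8 4.7 0.2] twist [-0.2003 -0.0594 -0.1416] n 1.7
t 10.1 tcp [0.4356 0.251  0.179 ] F [-0.1 -1.  -0.3] open 0.0921 q [ 0.51  0.18  1.99 -0.39  0.61 -0.67]
```

```bash
python3 -m creep '[{"translation":[0.005,0.003,0],"twist":[-0.1,-0.03,-0.07],"hand":100},{"translation":[0.008,0.005,0],"twist":[-0.2,-0.06,-0.14],"hand":100},{"translation":[0.008,0.005,0],"twist":[-0.2,-0.06,-0.14],"hand":100}]'
python3 - <<'E'
from h import *
im,K,T,c=grab('wrist'); cv2.imwrite('pics/w4.png',im); np.save('w4T.npy',T)
R=Rn.from_euler('z',.1).as_matrix(); O=np.array([.498,.2229,0])
cv2.imwrite('pics/c7.png',cv2.convertScaleAbs(cv2.resize(im[110:310,216:416],(600,600),interpolation=cv2.INTER_CUBIC),alpha=1.6,beta=15))
for m in [(-40,0,80),(-22,66,44),(-22,0,80),(0,0,110),(0,40,110),(0,-40,110)]: print(m,((proj(K,T,O+R@(np.array(m)/1e3))-[216,110])*3).round(0))
print(robot.observe()['tool_pos'])
E
```

```text
time: 10.4
tool_pos: [0.432, 0.2503, 0.1677]
tool_rot: [-1.574, 0.976, 0.099]
contact_force: [-0.1, -0.5, -1.8]
opening: 0.0916
(-40, 0, 80) [189. 186.]
(-22, 66, 44) [400. 146.]
(-22, 0, 80) [195. 226.]
(0, 0, 110) [194. 346.]
(0, 40, 110) [324. 347.]
(0, -40, 110) [ 64. 346.]
[0.43357702 0.25088794 0.16899473]
```

View pics/c7.png

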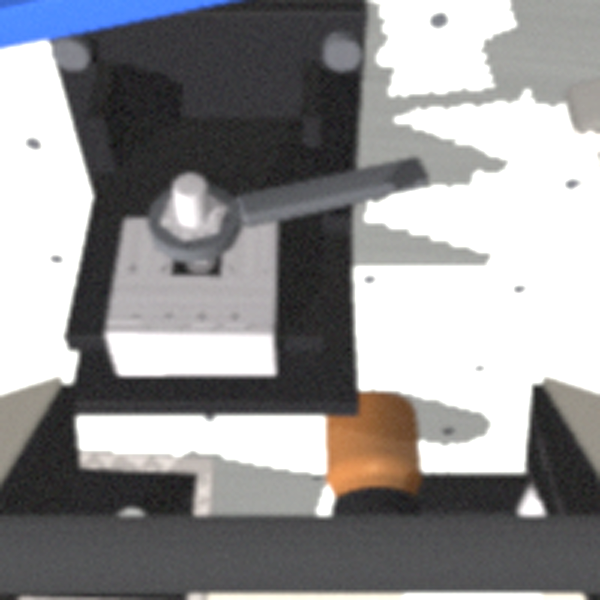

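The saddle sits astride the bolt, down on the plate. The thread end is at (189,187) against a predicted (189,186). The spanner's free end is at about (423,170) in the crop. I'll cast that ray onto the spanner's plane.

```bash
python3 - <<'E'
from h import *
T=np.load('w4T.npy');K=np.array(robot.calibration('wrist')['intrinsics'])
R=Rn.from_euler('z',.1).as_matrix(); O=np.array([.498,.2229,0])
def X(u,v,x=-.0225):
    o,d=ray(K,T,216+u/3-.33,110+v/3-.33); o=R.T@(o-O); d=R.T@d; return (o+d*(x-o[0])/d[0])*1e3
b=None
for n,u,v,x in [('thread',189,187,-.040),('end mid',423,170,-.0225),('end top',418,158,-.0225),('end bot',428,182,-.0225),('bar root',243,208,-.0225),('bar mid',320,191.5,-.0225),('ring',195,223,-.0225)]:
    p=X(u,v,x);print(n,p.round(1),'r',np.hypot(p[1],p[2]-80).round(1),'ang',(np.arctan2(p[2]-80,p[1])).round(3),'theta',(np.arctan2(p[2]-80,p[1])+.5).round(3))
for th in (.0,.1,.15,.2):
    print(th,[((proj(K,T,O+R@np.array([-.0225,r*np.cos(th-.5),.08+r*np.sin(th-.5)]))-[216,110])*3+1).round(0).tolist() for r in (.02,.05,.076)])
E
```

```text
thread [-40.   -0.3  80.1] r 0.3 ang 2.715 theta 3.215
end mid [-22.5  72.4  55.5] r 76.5 ang -0.327 theta 0.173
end top [-22.5  71.2  49.9] r 77.3 ang -0.4 theta 0.1
end bot [-22.5  73.6  60.9] r 76.0 ang -0.254 theta 0.246
bar root [-22.5  14.3  72.5] r 16.2 ang -0.484 theta 0.016
bar mid [-22.5  38.6  65.2] r 41.4 ang -0.365 theta 0.135
ring [-22.5  -0.3  78.8] r 1.2 ang -1.804 theta -1.304
0.0 [[253.0, 203.0], [336.0, 171.0], [403.0, 145.0]]
0.1 [[256.0, 207.0], [343.0, 181.0], [414.0, 159.0]]
0.15 [[257.0, 210.0], [346.0, 186.0], [419.0, 167.0]]
0.2 [[258.0, 212.0], [349.0, 192.0], [424.0, 175.0]]
```

Two rays and radii agree (end radius 76.5 mm), so the bolt angle is about +0.165 rad. Now to a pre-grasp pose above the gap, tilted by that angle.

```bash
cat >> h.py <<'E'
def grasp(adv,th=.165,xm=.0255):
    R=Rn.from_euler('z',.1).as_matrix(); O=np.array([.498,.2229,0])
    Rm=Rn.from_euler('x',th).as_matrix()@np.array([[0,-1,0],[0,0,1],[-1,0,0.]])
    goto(O+R@(np.array([xm,0,.08])+adv*Rm[:,0]),R=R@Rm)
E
python3 -c "
from h import *
grasp(-.07)"
```

```text
trans mm [ 65.2 -60.7 -45.6] twist [ 0.0473 -0.1603  0.5944] n 4.1
t 10.45 tcp [0.4336 0.2509 0.169 ] F [0.4 0.3 0.2] open 0.0918 q [ 0.52  0.16  2.13 -0.68  0.37 -0.57]
```

```bash
python3 -m creep '[{"translation":[0.013,-0.02,-0.009],"twist":[0.01,-0.035,0.13],"hand":90},{"translation":[0.027,-0.034,-0.018],"twist":[0.02,-0.07,0.26],"hand":75},{"translation":[0.043,-0.045,-0.03],"twist":[0.03,-0.105,0.39],"hand":60},{"translation":[0.058,-0.057,-0.042],"twist":[0.04,-0.14,0.52],"hand":50},{"translation":[0.065,-0.0607,-0.0456],"twist":[0.047,-0.16,0.594],"hand":50}]'
python3 -m creep '[{"translation":[0,0,0],"twist":[0,0,0],"hand":50}]'
python3 -c "
from h import *
grasp(-.07)
im,K,T,c=grab('wrist');cv2.imwrite('pics/w5.png',im)"
```

```text
time: 10.95
tool_pos: [0.5275, 0.2154, 0.1514]
tool_rot: [-0.697, 1.397, 0.97]
contact_force: [0.4, -0.7, 0.1]
opening: 0.0563
time: 11.05
tool_pos: [0.5324, 0.2148, 0.1519]
tool_rot: [-0.666, 1.393, 0.996]
contact_force: [0.2, 0.3, 0.5]
opening: 0.0487
trans mm [ 1.9  8.2 -0.4] twist [ 0.0003 -0.0258  0.1104] n 0.8
t 11.05 tcp [0.5324 0.2148 0.1519] F [0.2 0.3 0.5] open 0.0487 q [ 0.18  0.42  1.62  0.16  0.98 -1.57]
```

```bash
python3 -m creep '[{"translation":[0.002,0.008,0],"twist":[0,-0.026,0.11],"hand":50},{"translation":[0.002,0.008,0],"twist":[0,-0.026,0.11],"hand":50},{"translation":[0.002,0.008,0],"twist":[0,-0.026,0.11],"hand":50}]'
python3 -c "
from h import *
grasp(-.07)
im,K,T,c=grab('wrist');cv2.imwrite('pics/w5.png',im)
cv2.imwrite('pics/c8.png',cv2.convertScaleAbs(cv2.resize(im[100:300,216:416],(600,600),interpolation=cv2.INTER_CUBIC),alpha=1.8,beta=15))
grasp(.02)"
```

```text
time: 11.4
tool_pos: [0.5234, 0.2156, 0.1493]
tool_rot: [-0.037, 1.407, 1.634]
contact_force: [-0.7, 0.6, -0.1]
opening: 0.046
trans mm [-0.1 -1.  -1.7] twist [ 0.0011 -0.0014  0.0059] n 0.0
t 11.4 tcp [0.5234 0.2156 0.1493] F [-0.7  0.6 -0.1] open 0.046 q [ 0.16  0.46  1.56  0.18  1.11 -1.59]
trans mm [90.1 -0.9 -1.6] twist [ 0.0017 -0.0016  0.0056] n 0.0
t 11.45 tcp [0.523  0.2156 0.1494] F [-1.1  0.  -0.3] open 0.0461 q [ 0.16  0.46  1.56  0.18  1.11 -1.59]
```

View pics/c8.png

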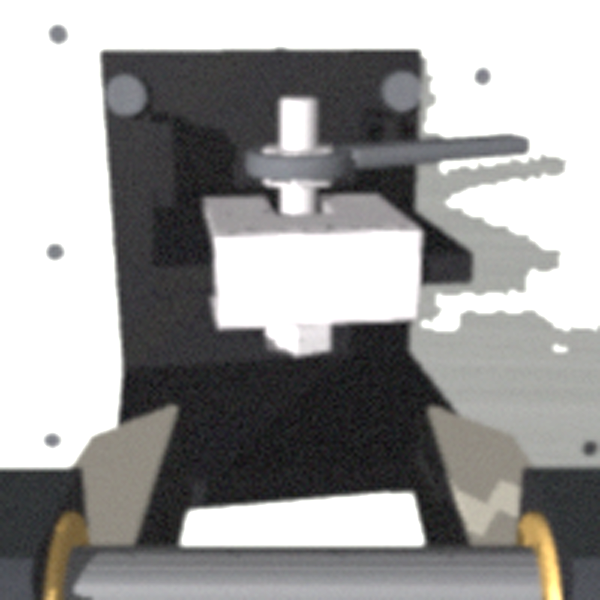

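View 11: the head is at about (299,338), between the open fingers (centre u=301), and the spanner is unmoved. Descending along the tool axis.

```bash
python3 -m creep '[{"translation":[0.0,-0.001,-0.0016],"twist":[0.0017,-0.0016,0.0056],"hand":50},{"translation":[0.015,-0.001,-0.0016],"twist":[0.0017,-0.0016,0.0056],"hand":50},{"translation":[0.03,-0.001,-0.0016],"twist":[0.0017,-0.0016,0.0056],"hand":50},{"translation":[0.045,-0.001,-0.0016],"twist":[0.0017,-0.0016,0.0056],"hand":50},{"translation":[0.045,-0.001,-0.0016],"twist":[0.0017,-0.0016,0.0056],"hand":50}]'
python3 -c "
from h import *
grasp(.02)"
```

```text
time: 11.95
tool_pos: [0.5219, 0.2218, 0.1034]
tool_rot: [0.016, 1.406, 1.687]
contact_force: [0.6, 0.1, 0.9]
opening: 0.046
trans mm [43.7 -1.9 -0.5] twist [ 0.0003 -0.0002 -0.0026] n 0.0
t 11.95 tcp [0.5219 0.2218 0.1034] F [0.6 0.1 0.9] open 0.046 q [ 0.17  0.52  1.61  0.19  1.02 -1.6 ]
```

```bash
python3 -m creep '[{"translation":[0.005,-0.0019,-0.0005],"twist":[0,0,-0.0026],"hand":50},{"translation":[0.015,-0.0019,-0.0005],"twist":[0,0,-0.0026],"hand":50},{"translation":[0.025,-0.0019,-0.0005],"twist":[0,0,-0.0026],"hand":50},{"translation":[0.029,-0.0019,-0.0005],"twist":[0,0,-0.0026],"hand":50}]'
python3 -c "
from h import *
grasp(.02)"
```

```text
time: 12.35
tool_pos: [0.5227, 0.2263, 0.0736]
tool_rot: [0.009, 1.406, 1.68]
contact_force: [0.4, -1.1, -0.4]
opening: 0.0458
trans mm [13.5 -0.6  0.2] twist [ 0.0001 -0.0004 -0.0015] n 0.0
t 12.35 tcp [0.5227 0.2263 0.0736] F [ 0.4 -1.1 -0.4] open 0.0458 q [ 0.18  0.56  1.63  0.2   0.95 -1.61]
```

```bash
python3 -m creep '[{"translation":[0.005,-0.0006,0],"twist":[0,0,-0.0015],"hand":50},{"translation":[0.010,-0.0006,0],"twist":[0,0,-0.0015],"hand":50},{"translation":[0.0135,-0.0006,0],"twist":[0,0,-0.0015],"hand":50},{"translation":[0.0135,-0.0006,0],"twist":[0,0,-0.0015],"hand":35},{"translation":[0.0135,-0.0006,0],"twist":[0,0,-0.0015],"hand":30}]' 10
python3 -c "
from h import *
grasp(.02)"
```

```text
time: 12.85
tool_pos: [0.5231, 0.2286, 0.0603]
tool_rot: [-0.001, 1.406, 1.67]
contact_force: [0.3, 0.2, -0.3]
opening: 0.0345
trans mm [0.1 0.1 0.1] twist [ 0.0002 -0.0004  0.0002] n 0.0
t 12.85 tcp [0.5231 0.2286 0.0603] F [ 0.3  0.2 -0.3] open 0.0345 q [ 0.18  0.58  1.64  0.21  0.92 -1.61]
```

```bash
python3 -m creep '[{"translation":[0,0,0],"twist":[0,0,0],"hand":22},{"translation":[0,0,0],"twist":[0,0,0],"hand":16},{"translation":[0,0,0],"twist":[0,0,0],"hand":12},{"translation":[0,0,0],"twist":[0,0,0],"hand":12}]' 6
python3 -c "
from h import *
s=robot.observe();print(pose(s)[:3,:3].T@s['contact_force'],pose(s)[:3,:3].T@s['torque'])
grasp(.02)"
```

```text
time: 13.25
tool_pos: [0.5233, 0.2292, 0.0607]
tool_rot: [-0.005, 1.405, 1.666]
contact_force: [-0.2, 4.4, 1.5]
opening: 0.0177
[-0.71736576 -0.22521363  4.61228986] [ 0.00755029 -0.74924508 -0.02612011]
trans mm [ 0.4  0.3 -0.5] twist [0.0002 0.0005 0.0009] n 0.0
t 13.25 tcp [0.5233 0.2292 0.0607] F [-0.2  4.4  1.5] open 0.0177 q [ 0.18  0.58  1.64  0.21  0.92 -1.61]
```

Contact at 17.7 mm, which matches the 18 mm flats seated flush, with a 4.6 N side push. I'll ease it toward +z, then grip firmly.

```bash
python3 -m creep '[{"translation":[0,0,0.001],"twist":[0,0,0],"hand":10},{"translation":[0,0,0.001],"twist":[0,0,0],"hand":8},{"translation":[0,0,0.001],"twist":[0,0,0],"hand":8}]' 6
python3 -c "
from h import *
s=robot.observe();print(pose(s)[:3,:3].T@s['contact_force'],pose(s)[:3,:3].T@s['torque'])"
python3 -m creep '[{"translation":[0,0,0],"twist":[0,0,0],"hand":5},{"translation":[0,0,0],"twist":[0,0,0],"hand":5},{"translation":[0,0,0],"twist":[0,0,0],"hand":5}]' 55
python3 -c "
from h import *
s=robot.observe();print(pose(s)[:3,:3].T@s['contact_force'],pose(s)[:3,:3].T@s['torque'],s['opening'])
grasp(.02)
im,K,T,c=grab('wrist');cv2.imwrite('pics/w6.png',im);np.save('w6T.npy',T)
R=Rn.from_euler('z',.1).as_matrix(); O=np.array([.498,.2229,0])
for th in (.08,.165,.25): print(th,proj(K,T,O+R@np.array([-.0225,.076*np.cos(th-.5),.08+.076*np.sin(th-.5)])).round(1))
cv2.imwrite('pics/c9.png',cv2.convertScaleAbs(cv2.resize(im[130:330,196:436],(720,600),interpolation=cv2.INTER_CUBIC),alpha=1.8,beta=15))"
```

```text
time: 13.55
tool_pos: [0.5233, 0.2293, 0.0607]
tool_rot: [-0.005, 1.406, 1.666]
contact_force: [0.7, -5.4, 0.6]
opening: 0.018
[-1.44296841 -0.12602372 -5.22609642] [-0.00534481  0.80651757  0.03153602]
time: 13.85
tool_pos: [0.5233, 0.2293, 0.0607]
tool_rot: [-0.004, 1.406, 1.667]
contact_force: [-0.2, -2.1, 0.6]
opening: 0.0166
[-0.89382922  0.36634915 -1.93087472] [-0.0010882   0.3010742   0.00070977] 0.016613345072043824
trans mm [ 0.4  0.3 -0.6] twist [ 0.0002 -0.0007  0.0007] n 0.0
t 13.85 tcp [0.5233 0.2293 0.0607] F [-0.2 -2.1  0.6] open 0.0166 q [ 0.18  0.58  1.64  0.21  0.92 -1.61]
0.08 [414.  164.8]
0.165 [422.1 166.5]
0.25 [430.  168.3]
```

View pics/c9.png

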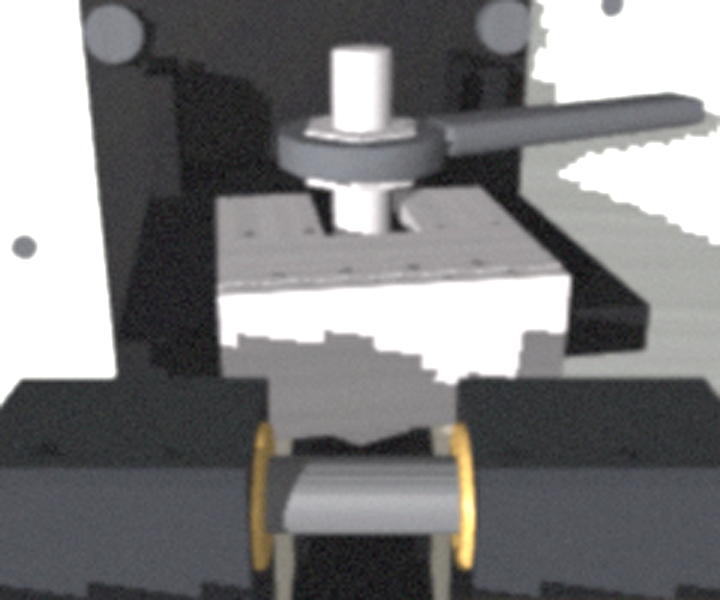

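```bash
python3 -c "
from h import *
s=robot.observe();print(s['opening'],s['time'])
K=np.array(robot.calibration('wrist')['intrinsics']);R=Rn.from_euler('z',.1).as_matrix(); O=np.array([.498,.2229,0])
def X(T,u,v,x):
    o,d=ray(K,T,u,v); o=R.T@(o-O); d=R.T@d; return ((o+d*(x-o[0])/d[0])*1e3).round(1)
# rightmost spanner end, by brightness profile in each image along bar
T6=np.load('w6T.npy')
print('now end',X(T6,196+703/3-.3,130+107/3-.3,-.0225),'thread end mid',X(T6,196+361/3-.3,130+50/3-.3,-.04))
T4=np.load('w4T.npy')
for n,T in (('w4',T4),('w6',T6)):
  print(n,[ (th,proj(K,T,O+R@np.array([-.0225,.078*np.cos(th-.5),.08+.078*np.sin(th-.5)])).round(1).tolist()) for th in (.12,.165,.2)])
# common feature: extreme end pixel in w4 (428,172 crop) 
M=np.array(robot.calibration('wrist')['mount'])
# w5 tool pose from print
P=np.eye(4);P[:3,:3]=Rn.from_euler('xyz',[-.037,1.407,1.634]).as_matrix();P[:3,3]=[.523,.2156,.1494];T5=P@M
for z in (.050,.055,.06):
  for n,T,u,v in (('w4',T4,216+427/3-.3,110+175/3-.3),('w5',T5,216+527/3-.3,100+146/3-.3),('w6',T6,196+703/3-.3,130+107/3-.3)):
    p=plane(K,T,u,v,z);print(z,n,((R.T@(p-O))*1e3).round(1))
"
```

```text
0.016709418313289842 13.9
now end [-22.5  78.7  52.4] thread end mid [-40.   -0.6  81.4]
w4 [(0.12, [356.3, 163.2]), (0.165, [357.8, 165.5]), (0.2, [358.9, 167.4])]
w6 [(0.12, [419.9, 165.3]), (0.165, [424.3, 166.2]), (0.2, [427.7, 166.9])]
0.05 w4 [-14.6  75.2  50. ]
0.05 w5 [-22.1  77.9  50. ]
0.05 w6 [-22.   80.2  50. ]
0.055 w4 [-19.7  74.1  55. ]
0.055 w5 [-22.8  75.7  55. ]
0.055 w6 [-23.   77.1  55. ]
0.06 w4 [-24.8  73.1  60. ]
0.06 w5 [-23.5  73.5  60. ]
0.06 w6 [-24.1  74.1  60. ]
```

Comparing the spanner end across the pictures before and after the grip, it moved 0.6 mm or less (about 0.01 rad), so the bolt has not turned. I'll take full grip, settle, check and hand in.

```bash
python3 -m creep '[{"translation":[0,0,0],"twist":[0,0,0],"hand":5},{"translation":[0,0,0],"twist":[0,0,0],"hand":5},{"translation":[0,0,0],"twist":[0,0,0],"hand":5}]' 60
python3 -c "
from h import *
grasp(.02); print(robot.hand_in())"
```

```text
time: 14.2
tool_pos: [0.5233, 0.2293, 0.0607]
tool_rot: [-0.004, 1.407, 1.667]
contact_force: [0.6, -3.1, -0.2]
opening: 0.0168
trans mm [ 0.3  0.3 -0.6] twist [ 0.0003 -0.0007  0.0007] n 0.0
t 14.2 tcp [0.5233 0.2293 0.0607] F [ 0.6 -3.1 -0.2] open 0.0168 q [ 0.18  0.58  1.64  0.21  0.92 -1.61]
the job is handed in; nothing more can be done
None
```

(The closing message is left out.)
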